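# Load the tester's post with ring weights in size order

## Task

Load the tester: put the four brass ring weights over the upright post of the loading stand one at a time, the widest first at the bottom and each next narrower one on top of it, so that they lie flat in one stack with the narrowest on top. Set each weight down gently rather than letting it drop down the post, and leave the steel weight and the sample jar standing where they are.

Things in the scene. Friction and masses are not known exactly. Their poses are not given: they have to be found in the camera images.
- weight_a: the widest of the four loose brass ring weights, lying flat on the bench: a plain flat ring, 66 mm outside diameter, 15 mm thick, with a plain 18 mm hole through its middle; about 400 g. Origin: centre of its underside, z axis up through the hole.
- weight_b: the second widest of the four loose brass ring weights, lying flat on the bench: a plain flat ring, 54 mm outside diameter, 15 mm thick, with a plain 18 mm hole through its middle; about 260 g. Origin: centre of its underside, z axis up through the hole.
- weight_c: the second narrowest of the four loose brass ring weights, lying flat on the bench: a plain flat ring, 42 mm outside diameter, 15 mm thick, with a plain 18 mm hole through its middle; about 145 g. Origin: centre of its underside, z axis up through the hole.
- weight_d: the narrowest of the four loose brass ring weights, lying flat on the bench: a plain flat ring, 30 mm outside diameter, 15 mm thick, with a plain 18 mm hole through its middle; about 58 g. Origin: centre of its underside, z axis up through the hole.
- stand: fixed loading stand: 12 mm dark base plate (x -60..130, y +-60 mm); a round steel platform, 82 mm diameter, its top 36 mm above the bench; in its middle an upright 8 mm steel post, 58 mm above the platform (last 8 mm tapered to 3 mm), tip 94 mm above the bench. Low blue housing at x 80..125 mm, 49 mm high. Origin: on the post's axis at bench level, z up.
- steel_weight: bystander, leave it alone: loose steel weight, 34 mm diameter, 49 mm tall, with a knob on top, no hole. Origin: centre of its underside.
- sample_jar: bystander, leave it alone: loose sample jar with a white cap, 42 mm diameter, 52 mm tall. Origin: centre of its underside.
- specimen_tray: bystander: shallow aluminium tray of flat specimens, fixed to the bench, 170 x 110 x 22 mm, beside the stand (left or right). Origin: centre of its underside.
Things that resemble listed ones, but are neither listed nor needed, are in the scene too. Leave any purple look-alike of the stand alone.

How it is judged:
On the way, in this order (a step that is already met when the one before it is completed fails the run):
1. the widest weight is down on the post, flat on the platform (z of weight_a in the frame of stand between 0.031 and 0.041 m and horizontal distance between weight_a and stand below 0.009 m and angle between weight_a's own z axis and vertical below 0.12 rad), for 0.2 s.
2. the second widest weight is down on the post, flat on the weight before it, with those below still in place (all of step 1 and z of weight_b in the frame of stand between 0.046 and 0.056 m and horizontal distance between weight_b and stand below 0.009 m and angle between weight_b's own z axis and vertical below 0.12 rad), for 0.2 s.
3. the second narrowest weight is down on the post, flat on the weight before it, with those below still in place (all of step 2 and z of weight_c in the frame of stand between 0.061 and 0.071 m and horizontal distance between weight_c and stand below 0.009 m and angle between weight_c's own z axis and vertical below 0.12 rad), for 0.2 s.
4. the narrowest weight is down on the post, flat on the weight before it, with those below still in place (all of step 3 and z of weight_d in the frame of stand between 0.076 and 0.086 m and horizontal distance between weight_d and stand below 0.009 m and angle between weight_d's own z axis and vertical below 0.12 rad), for 0.2 s.
At the end, for the whole second after the job is handed in: All four rings lie on the post, released and at rest, widest (66 mm) lowest, then 54, 42 and 30 mm: undersides 36, 51, 66 and 81 mm above the stand's origin within 5 mm, each within 9 mm of the post's axis and tilted less than 0.12 rad (all of step 4 and linear speed of each of weight_a, weight_b, weight_c, weight_d below 0.02 m/s and angular speed of each of weight_a, weight_b, weight_c, weight_d below 0.3 rad/s); the robot touches nothing.
It fails at once if the steel weight is shifted more than 20 mm or tipped (distance of steel_weight from where it was at the start of the episode above 0.02 m or angle between steel_weight's own z axis and vertical above 0.5 rad).
It fails at once if the sample jar is shifted more than 20 mm or tipped (distance of sample_jar from where it was at the start of the episode above 0.02 m or angle between sample_jar's own z axis and vertical above 0.5 rad).
It fails at once if a weight is let drop down the post (falls faster than 0.7 m/s there) instead of being set down ((linear speed of weight_a above 0.7 m/s and horizontal distance between weight_a and stand below 0.012 m and z of weight_a in the frame of stand below 0.092 m) or (linear speed of weight_b above 0.7 m/s and horizontal distance between weight_b and stand below 0.012 m and z of weight_b in the frame of stand below 0.092 m) or (linear speed of weight_c above 0.7 m/s and horizontal distance between weight_c and stand below 0.012 m and z of weight_c in the frame of stand below 0.092 m) or (linear speed of weight_d above 0.7 m/s and horizontal distance between weight_d and stand below 0.012 m and z of weight_d in the frame of stand below 0.092 m)).
It also fails if it takes over 96 s, if anything falls off the work surface, if the arm or the gripper's body presses on something with over 40 N, if the wrist force passes 120 N, or if a joint passes its speed limit or range.

## Robot

A 6-joint arm with a two-finger parallel gripper is mounted at the origin on the work surface. World frame = base frame: x ahead of the robot, y to its left, z up, the work surface at z = 0. Lengths are in m, angles in rad, forces in N, time in s.
With the tool pointing down it reaches from about 0.375 to 0.975 m from the base axis. Payload 3.8 kg.
Tool frame: the origin (TCP) lies at the very end of the fingers, on their centre line; the grasp point (between the pads) lies 19 mm behind it; z points along the fingers, y is the line along which they close (so a half turn about z gives the same grasp; the last joint's range is limited). The gripper opens to 85 mm and grips with 20 to 120 N. Pads are 22 mm wide; open, the fingers measure 114 mm over their backs; the gripper's body (76 mm by 85 mm) begins 54 mm behind the grasp point. The pads swing forward as they close: fully open they stand 13 mm farther back than shut.
Start: joints at [1.294, 0.264, 1.604, -0, 1.274, -0.037], TCP at [0.16, 0.656, 0.231] pointing down, gripper open.
Joint ranges: [-2.63, 2.63], [-0.94, 2.18], [0.31, 2.57], [-1.31, 4.45], [0, 2.66], [-2.55, 2.55]. Speed limits (rad/s): [2.57, 2.57, 3.14, 3.14, 3.14, 3.14].

## Interface

Orientations are given as a rotation vector (axis times angle).
In Python, from workcell import bot gives the robot as it stands.
- The arm moves only by the shell command python3 -m creep 'ROWS' [FORCE]. ROWS is JSON, a list of rows, each a list of 5 numbers: the shift along the tool's x, y, z in units of 0.05 m (1.0 is 0.05 m), then the turn about the tool's z in units of 0.1 rad (1.0 is 0.1 rad), then the opening, from 0 (shut) to 1 (fully open). In form: [[tx, ty, tz, spin, hand], ...]. A call has 1 to 20 rows; each row shifts and turns the commanded pose from where the row before left it, along the tool's axes as they then stand; what a row does not reach is not made up. A row lasts 1/8 s, in which the tool goes at most 62.5 mm and 10.7 degrees, less where a joint would pass 70% of its speed; a pose out of reach is approached as far as the arm can. A call with a number of a shift or a turn outside -1 to 1 is refused whole. A call with a gripper value outside its range is refused whole. The fingers move at their own pace and stop on an object; FORCE is the grip in N (left out, the last holds). Time passes only in rows, so rows that do not move let the fingers close. It gives the time, the measured TCP pose, the force, the opening and the grip force at its end, in the units of the state.
- bot.read_state(): the state, without advancing time (a new reading comes with each control period).
- bot.read_camera(name): name is "side" or "top" or "wrist"; returns a dict with "pixels" (384x512x3 uint8, red, green, blue), "vfov" (degrees; the focal length in pixels is half the picture's height over the tangent of half this angle, whatever the lens; pixels are square), "cx", "cy" (the principal point, pixels), "dist_coeffs" ([k1, k2, p1, p2, k3] as OpenCV has them; the pictures are not rectified), "world_to_cam" (4x4, takes a point from world to camera coordinates). Camera axes: x right, y down, z forward; pixel columns grow to the right and rows downward; lengths in m; the calibration is good to about 2 mm. A picture is of the moment at which its call begins. There is no depth.
- bot.finish_job(): hands the job in; it is judged then, once.
Trained networks look in a picture, given as the dict that the camera call returned (one of the last four; its "shot" number tells which), for a name from the list of things; names that differ only in an ending like _2 or _b are one class to them, and where a whole thing is asked for, a point or a joint stands for the part that bears it (a point fixed in the world has none). Each returns a list of dicts, best first, with "score" (0 to 1); they miss things now and then, are a little off and sometimes report something else, mostly with a low value. They report only what shows in the picture. A call takes as long as a camera call. They do not tell look-alikes from the thing itself.
- bot.look_for(target, picture): "bbox" ([left, top, right, bottom] in pixels, round what is visible of it).
- bot.regions_of(target, picture): "mask" (384x512 bool, what is visible of it) and "bbox" ([left, top, right, bottom] in pixels, round what is visible of it).
The state is a dict: "time": time; "q": joint angles; "joint_vel": joint speeds; "joint_torque": joint torques, N m; "tool_pos": TCP position; "tcp_rot": TCP orientation; "wrist_force": force on the tool from outside, world axes, zero at the start; "torque": the same for the moment, N m; "width": opening from 0.0 (shut) to 1.0 (fully open); "grip_force": force on a finger pad.
Only numpy, scipy, OpenCV 4.12 (cv2) and the standard library are available. Lean on these libraries where they do the work, as an engineer would, in place of code of your own. Each camera call takes 0.05 s, during which the arm holds its last target. There are 200 camera calls.

## Working session

There is one attempt and no reset: what is moved stays moved. The work goes in short steps, Python scripts to look and compute and a shell command to move; the robot and the scene stay as the last step left them, time stands still between calls to the robot, and variables do not carry over. Pictures are saved under pics/ and viewed, at most 15 in all, crops included, and the job is handed in when it is done.

```bash
mkdir -p pics; cat > h.py <<'E'
import numpy as np, cv2
from workcell import bot
def K(p):
    f=p["pixels"].shape[0]/2/np.tan(np.radians(p["vfov"])/2)
    return np.array([[f,0,p["cx"]],[0,f,p["cy"]],[0,0,1.]])
def back(p,uv,z):
    "pixels -> world points on plane z"
    n=cv2.undistortPoints(np.array(uv,float).reshape(-1,1,2),K(p),np.array(p["dist_coeffs"],float))[:,0]
    T=np.array(p["world_to_cam"]);R=T[:3,:3];c=-R.T@T[:3,3]
    d=np.c_[n,np.ones(len(n))]@R
    return c+d*((z-c[2])/d[:,2])[:,None]
def proj(p,X):
    T=np.array(p["world_to_cam"])
    return cv2.projectPoints(np.array(X,float).reshape(-1,3),cv2.Rodrigues(T[:3,:3])[0],T[:3,3],K(p),np.array(p["dist_coeffs"],float))[0][:,0]
def save(p,n): cv2.imwrite(f"pics/{n}.png",p["pixels"][:,:,::-1])
E
python3 - <<'E'
from h import *
s=bot.read_state();print(s)
for c in("top","side","wrist"):
    p=bot.read_camera(c);save(p,c+"0")
    T=np.array(p["world_to_cam"]);print(c,-T[:3,:3].T@T[:3,3],p["vfov"])
    for t in("weight_a","stand","steel_weight","sample_jar"):
        for r in bot.look_for(t,p)[:7]:
            b=r["bbox"];print(t,round(r["score"],2),np.round(b),np.round(back(p,[((b[0]+b[2])/2,(b[1]+b[3])/2)],0.015)[0,:2],3))
a=[cv2.imread(f"pics/{c}0.png") for c in("top","side")]
E
```

```text
{'time': 0.0, 'q': array([ 1.29410583e+00,  2.64732768e-01,  1.60535324e+00, -1.29184454e-05,
        1.27372655e+00, -3.68709356e-02]), 'joint_vel': array([ 0.00042735,  0.00026698, -0.00064925,  0.00123659,  0.00238914,
       -0.00045622]), 'joint_torque': array([-3.13420287e-04, -5.15101361e+01, -3.67321944e+01, -3.50883602e-04,
        1.30033161e-02, -1.37649753e-06]), 'tool_pos': array([0.16011856, 0.65498338, 0.22998699]), 'tcp_rot': array([-0.37575944, -3.11870105,  0.00344692]), 'wrist_force': array([-0.47211849,  0.47949937, -0.24368516]), 'torque': array([ 0.01828638, -0.01292656,  0.00343367]), 'grip_force': 0.0, 'width': 0.9991413524059745}
top [ 0.42348417 -0.00906374  0.83480357] 56.81287647776163
weight_a 0.92 [321. 177. 346. 195.] [ 0.468 -0.206]
weight_a 0.76 [267. 186. 286. 204.] [ 0.447 -0.073]
weight_a 0.62 [372. 125. 399. 156.] [ 0.576 -0.333]
weight_a 0.54 [108. 132. 121. 144.] [0.584 0.307]
stand 0.76 [154.  59. 222. 149.] [0.663 0.134]
stand 0.66 [318. 213. 397. 308.] [ 0.294 -0.262]
steel_weight 0.65 [212. 185. 227. 196.] [0.459 0.059]
sample_jar 0.55 [142. 181. 168. 202.] [0.457 0.209]
side [0.04823744 0.55914407 0.46149688] 52.94490826622376
weight_a 0.8 [285. 161. 310. 175.] [ 0.463 -0.192]
weight_a 0.75 [280. 137. 300. 152.] [ 0.554 -0.304]
weight_a 0.49 [269. 188. 288. 201.] [ 0.436 -0.06 ]
weight_a 0.49 [ 82. 260. 101. 276.] [0.574 0.319]
stand 0.96 [330. 150. 427. 204.] [ 0.282 -0.254]
stand 0.62 [ 94. 171. 190. 240.] [0.656 0.139]
steel_weight 0.87 [231. 204. 249. 230.] [0.455 0.057]
sample_jar 0.61 [176. 237. 198. 271.] [0.464 0.202]
wrist [0.09390808 0.67287921 0.37315969] 64.20128323832424
```

View pics/top0.png

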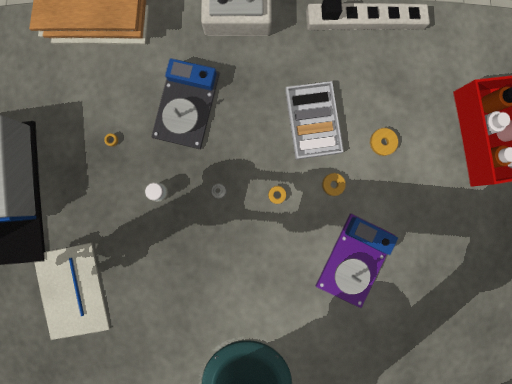

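View pics/side0.png

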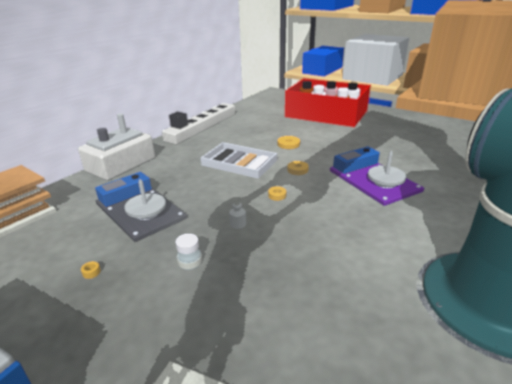

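The rings in the top view, widest to narrowest, are at (385,141), (334,184), (277,195) and (111,140). The dark stand's platform is at (180,116). The purple stand at (352,277) is the look-alike, and the grey pieces at the top and the steel weight at (218,190) are not targets. Next I'll measure sizes and positions and take one close crop.

```bash
cat > m.py <<'E'
from h import *
from scipy.optimize import least_squares
def cyl(x,y,z0,z1,r):
    t=np.linspace(0,2*np.pi,60,endpoint=False);c=np.c_[x+r*np.cos(t),y+r*np.sin(t)]
    return np.r_[np.c_[c,0*t+z0],np.c_[c,0*t+z1]]
def cen(pts):
    m=cv2.moments(cv2.convexHull(pts.astype(np.float32)));return np.array([m["m10"],m["m01"]])/m["m00"],m["m00"]
def ringfit(p,mask,z0=0,h=.015):
    "mask -> x,y,r of the ring whose hull silhouette matches"
    ys,xs=np.nonzero(mask); q=np.r_[np.c_[xs,ys],np.c_[xs+1,ys],np.c_[xs,ys+1],np.c_[xs+1,ys+1]]-.5
    c,a=cen(q); x0=back(p,[c],z0+h/2)[0]
    def f(v):
        cc,aa=cen(proj(p,cyl(v[0],v[1],z0,z0+h,v[2])));return np.r_[cc-c,np.sqrt(aa)-np.sqrt(a)]
    return least_squares(f,[x0[0],x0[1],.025],x_scale=.01).x
E
python3 - <<'E'
from m import *
for c in("top","side"):
    p=bot.read_camera(c)
    for t in("weight_a",):
        for r in bot.regions_of(t,p)[:6]: print(c,round(r["score"],2),np.round(r["bbox"]),np.round(ringfit(p,r["mask"]),4))
    r=[q for q in bot.regions_of("stand",p)]
    for q in r[:3]: print(c,"stand",np.round(q["score"],2),np.round(q["bbox"]))
    if c=="top":
        a=cv2.resize(p["pixels"][45:160,140:235],None,fx=4,fy=4,interpolation=2); b=cv2.resize(p["pixels"][115:205,310:410],None,fx=4,fy=4,interpolation=2)
        im=np.zeros((470,800,3),np.uint8);im[:460,:380]=a;im[:360,390:790]=b;cv2.imwrite("pics/crop1.png",im[:,:,::-1])
        # platform: bright disc
        g=p["pixels"][90:140,155:205].astype(int);m=(g.min(2)>130).astype(np.uint8)
        n,l,st,ct=cv2.connectedComponentsWithStats(m);i=1+st[1:,4].argmax()
        M=np.zeros((384,512),bool);k=cv2.fitEllipse(cv2.findContours((l==i).astype(np.uint8),0,1)[0][0]);print("plat",st[i],k);u=np.array(k[0])+[155,90];print(back(p,[u],.036))
R=cv2.Rodrigues(bot.read_state()["tcp_rot"])[0];print(R.round(3))
E
```

```text
top 0.96 [371. 128. 397. 157.] [ 0.5744 -0.3316  0.0325]
top 0.69 [320. 176. 347. 195.] [ 0.4726 -0.2068  0.0266]
top 0.5 [270. 190. 285. 202.] [ 0.4489 -0.073   0.0203]
top 0.49 [107. 133. 119. 143.] [0.5816 0.319  0.0143]
top stand 0.72 [155.  60. 219. 149.]
top stand 0.59 [315. 213. 398. 306.]
top stand 0.34 [142. 182. 164. 204.]
plat [  8   9  34  34 837] ((23.961450576782227, 26.220529556274414), (32.2247428894043, 32.90642166137695), 170.1099853515625)
[[0.62814729 0.14989658 0.036     ]]
side 0.72 [267. 190. 287. 200.] [ 0.4485 -0.0735  0.0208]
side 0.65 [286. 162. 309. 174.] [ 0.4715 -0.2069  0.026 ]
side 0.54 [ 83. 263. 101. 279.] [0.5815 0.3192 0.0139]
side stand 0.94 [ 93. 169. 187. 241.]
side stand 0.91 [329. 146. 423. 202.]
side stand 0.23 [201. 140. 279. 176.]
[[-0.971  0.237  0.   ]
 [ 0.237  0.971  0.   ]
 [-0.     0.    -1.   ]]
```

View pics/crop1.png

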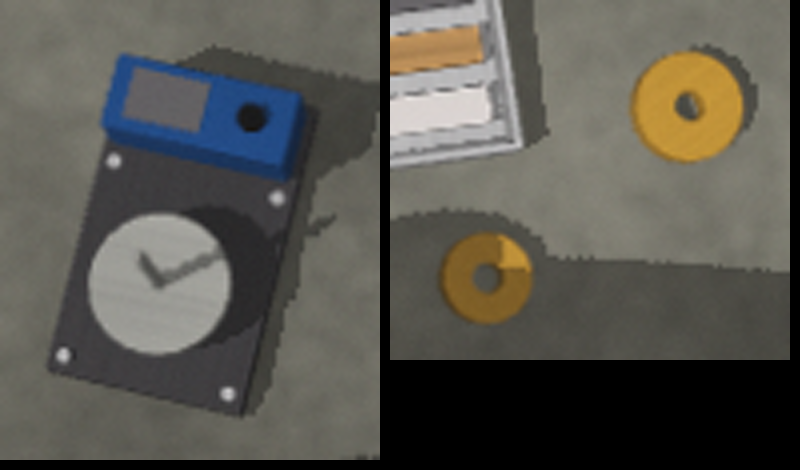

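The crop shows the dark stand with the post at the platform's centre, near crop pixel (160,285). The widest ring is at crop (688,107), the second at (487,278), and both lie flat. The fitted diameters are 65, 53, 41 and 28 mm, so a to d are identified. Moving towards weight_a.

```bash
python3 -m creep '[[-1,-0.6,0,0,1],[-1,-0.6,0,0,1],[-1,-0.6,0,0,1],[-1,-0.6,0,0,1],[-1,-0.6,0,0,1],[-1,-0.6,0,0,1],[-1,-0.6,0,0,1],[-1,-0.6,0,0,1],[-1,-0.6,0,0,1],[-1,-0.6,0,0,1],[-0.2,-1,0,0,1],[-0.2,-1,0,0,1],[-0.2,-1,0,0,1],[-0.2,-1,0,0,1],[-0.2,-1,0,0,1],[-0.2,-1,0,0,1],[-0.2,-1,0,0,1],[-0.2,-1,0,0,1],[0,0,0,0,1],[0,0,0,0,1]]'
cat > w.py <<'E'
import sys
from m import *
def wr(tgt,zs,c="wrist",save_as=None,z0=0):
    p=bot.read_camera(c)
    if save_as: save(p,save_as)
    return p,[(round(r["score"],2),np.round(r["bbox"]),np.round(ringfit(p,r["mask"],z0),4)) for r in bot.regions_of(tgt,p)[:4]]
def go(x,y,z=None):
    "remaining move in tool units"
    s=bot.read_state();R=cv2.Rodrigues(s["tcp_rot"])[0]
    d=np.array([x,y,s["tool_pos"][2] if z is None else z])-s["tool_pos"];return (R.T@d/.05).round(2)
E
python3 - <<'E'
from w import *
p,r=wr("weight_a",0,save_as="w1");print(*r,sep="\n")
print(bot.read_state()["tool_pos"],bot.read_state()["q"].round(2),go(.5744,-.3316,.12))
E
```

```text
time: 3.55
tool_pos: [0.5573, -0.1619, 0.2312]
tcp_rot: [-0.377, -3.119, -0.001]
wrist_force: [-0.5, 0.0, 0.0]
width: 0.999
grip_force: 0.0
(0.77, array([100., 181., 154., 234.]), array([ 0.5757, -0.3291,  0.0325]))
(0.73, array([288.,  25., 328.,  69.]), array([ 0.4497, -0.0722,  0.0205]))
(0.69, array([173.,  74., 222., 126.]), array([ 0.474, -0.205,  0.027]))
[ 0.55752894 -0.16098527  0.23126888] [-0.32  0.09  1.81  0.    1.24 -1.66] [-1.14 -3.24  2.22]
```

View pics/w1.png

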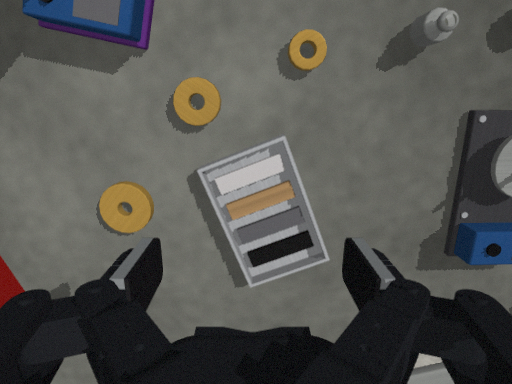

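Wrist view: ring a at (126,208), ring b at (197,101), ring c at (308,50), the tray between them, and the fingers clear. Its fits agree with the other cameras to about 2 mm.

```bash
python3 -m creep '[[-0.28,-0.8,0.3,0,1],[-0.28,-0.8,0.5,0,1],[-0.28,-0.8,0.7,0,1],[-0.28,-0.8,0.7,0,1],[0,0,0.4,0,1],[0,0,0.4,0,1],[0,0,0,0,1],[0,0,0,0,1]]'
python3 - <<'E'
from w import *
p,r=wr("weight_a",0,save_as="w2");print(*r,sep="\n")
print(bot.read_state()["tool_pos"],proj(p,[[.575,-.3305,.015],bot.read_state()["tool_pos"]]))
for q in r: print(go(*q[2][:2],0))
E
```

```text
time: 4.65
tool_pos: [0.5748, -0.3299, 0.0824]
tcp_rot: [0.373, 3.118, -0.001]
wrist_force: [0.2, 0.7, 0.6]
width: 0.999
grip_force: 0.0
(0.89, array([208., 155., 300., 244.]), array([ 0.576 , -0.3294,  0.0324]))
(0.84, array([357.,   0., 448.,  57.]), array([ 0.4828, -0.2086,  0.0204]))
[ 0.57507721 -0.33061156  0.08311856] [[249.90118091 202.25548649]
 [248.84680041 244.72296737]]
[-0.01  0.03  1.66]
[2.37 1.94 1.65]
```

View pics/w2.png

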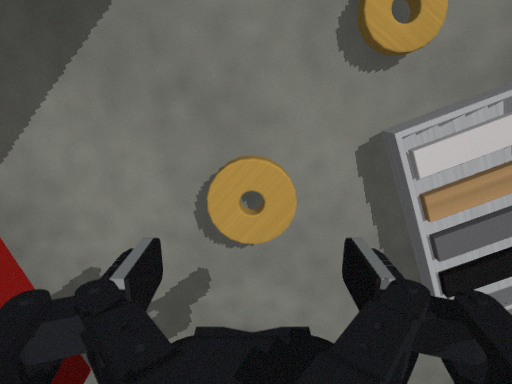

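Ring a sits at (252,201), centred between the fingertips at (150,240) and (355,240). Going down.

```bash
python3 -m creep '[[0,0.02,0.5,0,1],[0,0.01,0.5,0,1],[0,0,0.4,0,1],[0,0,0.2,0,1],[0,0,0.1,0,1],[0,0,0,0,1],[0,0,0,0,1]]' 40
python3 - <<'E'
from w import *
p=bot.read_camera("wrist");save(p,"w3");print(bot.read_state()["tool_pos"],bot.read_state()["wrist_force"])
p=bot.read_camera("wrist");save(p,"w3")
E
```

```text
time: 5.62
tool_pos: [0.5749, -0.3298, -0.0028]
tcp_rot: [0.376, 3.118, -0.001]
wrist_force: [-0.3, -0.5, -0.3]
width: 1.001
grip_force: 0.0
[ 0.57487702 -0.32974528 -0.00279579] [-1.03611549 -0.21047487 -0.3996806 ]
```

View pics/w3.png

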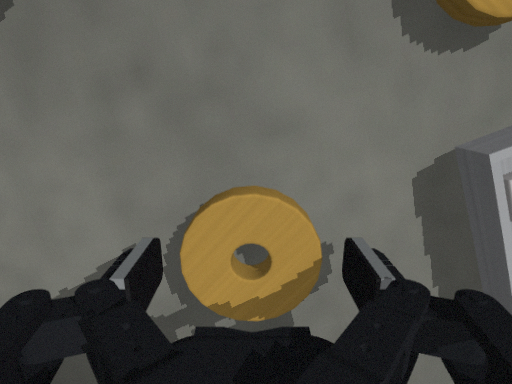

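The ring lies between the pads, centred near (251,258), and there is no contact force. Close and lift.

```bash
python3 -m creep '[[0,0,0.02,0,0.9],[0,0,0,0,0.8],[0,0,0,0,0.7],[0,0,0,0,0.7],[0,0,0,0,0.6],[0,0,0,0,0.6],[0,0,0,0,0.6],[0,0,-0.2,0,0.6],[0,0,-0.5,0,0.6],[0,0,-0.8,0,0.6],[0,0,-0.8,0,0.6],[0,0,-0.5,0,0.6],[0,0,0,0,0.6],[0,0,0,0,0.6]]' 60
python3 - <<'E'
from w import *
s=bot.read_state();z=s["tool_pos"][2]+.0038
p,r=wr("weight_a",0,save_as="w4",z0=z);print(*r,sep="\n")
print(s["tool_pos"],[go(*q[2][:2]) for q in r])
E
```

```text
time: 7.48
tool_pos: [0.573, -0.3285, 0.1334]
tcp_rot: [-0.375, -3.116, -0.002]
wrist_force: [-0.4, -0.0, -3.7]
width: 0.742
grip_force: 67.1
(0.93, array([337.,   0., 408.,  67.]), array([ 0.4917, -0.2608,  0.0117]))
(0.87, array([185., 188., 322., 326.]), array([ 0.5745, -0.3279,  0.0321]))
[ 0.57303461 -0.32850635  0.13337352] [array([1.89, 0.93, 0.01]), array([-0.03,  0.02, -0.  ])]
```

View pics/w4.png

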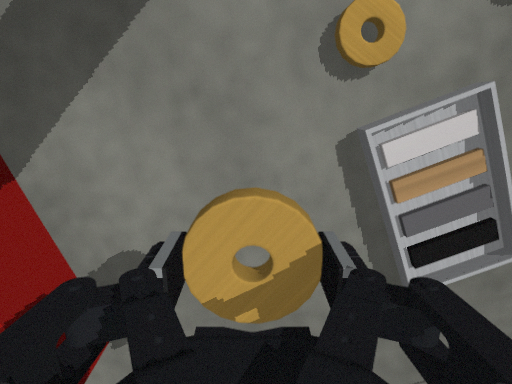

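Ring a is gripped level, with its hole at (252,262), and its offset from the TCP is about 1.5 mm. Carry it towards the stand and look at the post.

```bash
python3 -m creep '[[0.03,0.4,-0.1,0,0.6],[0.03,0.7,-0.1,0,0.6],[0.03,0.9,-0.1,0,0.6],[0.03,0.9,-0.1,0,0.6],[0.03,0.9,-0.1,0,0.6],[0.04,0.9,-0.1,0,0.6],[0.04,0.9,0,0,0.6],[0.03,0.9,0,0,0.6],[0.03,0.9,0,0,0.6],[0.03,0.7,0,0,0.6],[0.03,0.5,0,0,0.6],[0,0.16,0,0,0.6],[0,0,0,0,0.6],[0,0,0,0,0.6]]'
python3 - <<'E'
from w import *
s=bot.read_state()
p=bot.read_camera("wrist");save(p,"w5");print(s["tool_pos"],proj(p,[[.628,.15,.036],[.628,.15,.094]]))
print([(r["score"],r["bbox"]) for r in bot.look_for("stand",p)])
E
```

```text
time: 9.32
tool_pos: [0.6611, 0.099, 0.1652]
tcp_rot: [-0.377, -3.118, 0.001]
wrist_force: [-0.3, -0.8, -3.6]
width: 0.74
grip_force: 67.2
[0.66105899 0.09902865 0.16517215] [[298.40218802 131.90023728]
 [310.60721537 139.50523894]]
[(0.88, [234.1, 65.7, 365.2, 267.2])]
```

View pics/w5.png

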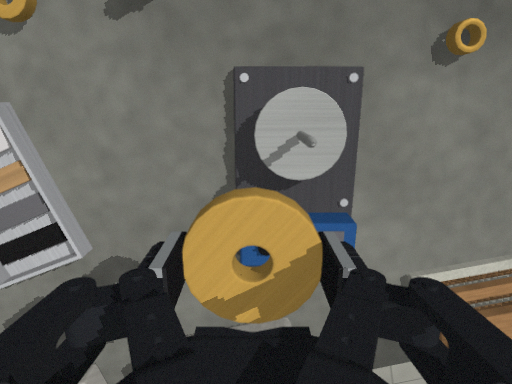

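The platform shows at (301,133) with the post tip near (313,143), within 3 px of prediction. I'll refine the position from this picture.

```bash
python3 - <<'E'
from w import *
p=bot.read_camera("wrist");g=p["pixels"][75:190,240:360].astype(int)
m=(g.min(2)>100)&(g.max(2)-g.min(2)<25);m=m.astype(np.uint8)
n,l,st,ct=cv2.connectedComponentsWithStats(m);i=1+st[1:,4].argmax()
c=cv2.convexHull(max(cv2.findContours((l==i).astype(np.uint8),0,1)[0],key=len));k=cv2.fitEllipse(c)
u=np.array(k[0])+[240,75];print(st[i],k,u);P=back(p,[u],.036)[0];print(P,proj(p,[[P[0],P[1],.094]]))
cv2.imwrite("pics/tip.png",cv2.resize(p["pixels"][80:190,245:360,::-1],None,fx=5,fy=5,interpolation=2))
print(go(P[0]-.0015,P[1]-.0006,.115))
E
```

```text
[  14   11   93   94 6657] ((60.29879379272461, 57.796627044677734), (91.27392578125, 94.54924774169922), 38.21078109741211) [300.29879379 132.79662704]
[0.62933346 0.15148958 0.036     ] [[313.00888883 140.64318893]]
[0.9  0.85 1.01]
```

View pics/tip.png

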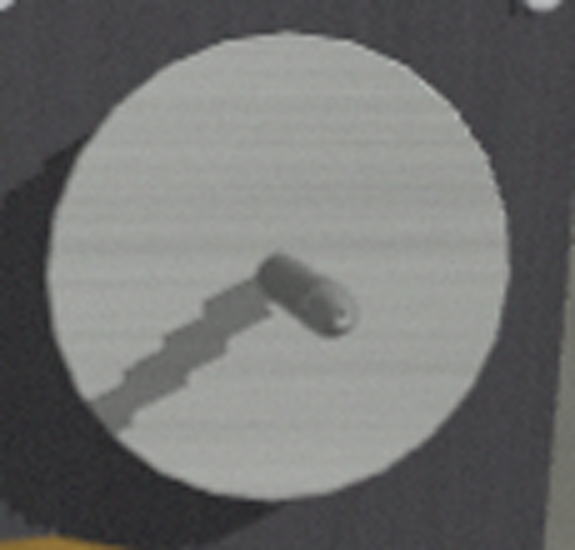

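```bash
python3 -m creep '[[0.2,0.2,0.2,0,0.6],[0.3,0.3,0.3,0,0.6],[0.2,0.25,0.3,0,0.6],[0.17,0.1,0.25,0,0.6],[0,0,0,0,0.6],[0,0,0,0,0.6]]'
python3 - <<'E'
from w import *
s=bot.read_state();print(s["tool_pos"])
ims=[]
for c,b in(("wrist",(180,330,160,340)),("side",(165,245,90,195)),("top",(80,140,150,230))):
    p=bot.read_camera(c);v0,v1,u0,u1=b
    print(c,proj(p,[[.631,.1515,.094],[.631,.1515,.036]]).round(1).tolist())
    ims.append(cv2.resize(p["pixels"][v0:v1,u0:u1,::-1],(390,290),interpolation=2))
ims.append(ims[0]*0)
cv2.imwrite("pics/c6.png",np.vstack([np.hstack(ims[:2]),np.hstack(ims[2:])]))
E
```

```text
time: 10.22
tool_pos: [0.6296, 0.1519, 0.1131]
tcp_rot: [0.375, 3.118, -0.0]
wrist_force: [-0.2, 0.0, -3.7]
width: 0.742
grip_force: 67.2
[0.62957815 0.15192377 0.11310755]
wrist [[250.1, 230.9], [250.5, 199.7]]
side [[138.4, 178.8], [143.5, 203.4]]
top [[172.9, 108.1], [178.3, 115.0]]
```

View pics/c6.png

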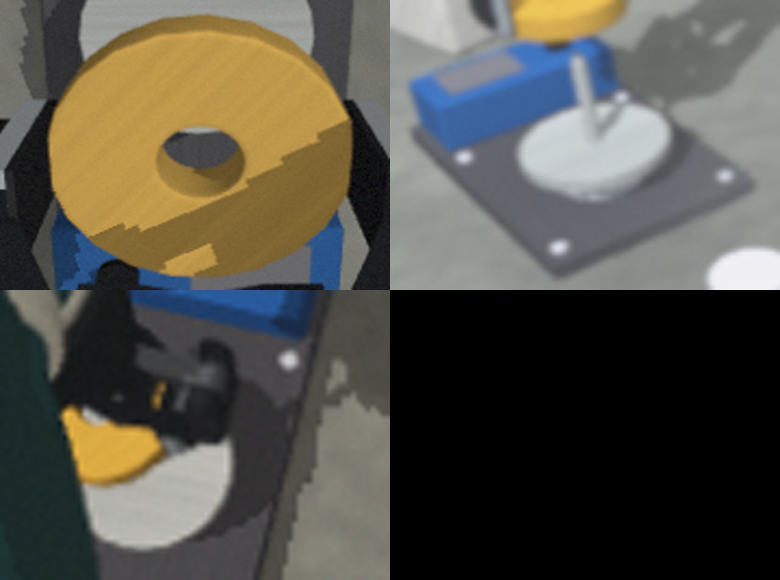

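In the side part of the crop the post axis lies about 3 mm to the right of the ring's axis. That agrees with the top-camera post position (0.628, 0.150), so I shift by that and lower while watching the force.

```bash
python3 -m creep '[[0.03,-0.05,0,0,0.6],[0,0,0.2,0,0.6],[0,0,0.2,0,0.6],[0,0,0.15,0,0.6],[0,0,0.1,0,0.6],[0,0,0,0,0.6],[0,0,0,0,0.6]]'
python3 - <<'E'
from w import *
s=bot.read_state();print(s["tool_pos"],s["wrist_force"],s["torque"],go(.6278,.150))
ims=[]
for c,b in(("wrist",(180,330,160,340)),("side",(165,245,90,195))):
    p=bot.read_camera(c);v0,v1,u0,u1=b
    ims.append(cv2.resize(p["pixels"][v0:v1,u0:u1,::-1],(390,290),interpolation=2))
cv2.imwrite("pics/c7.png",np.hstack(ims))
E
```

```text
time: 11.25
tool_pos: [0.6273, 0.15, 0.0805]
tcp_rot: [0.376, 3.119, 0.0]
wrist_force: [0.6, -1.0, -4.0]
width: 0.736
grip_force: 67.2
[0.627338   0.14995139 0.08054592] [ 0.6269562  -1.0244821  -4.03505796] [ 0.01997116 -0.02974037 -0.02829879] [-0.01  0.    0.  ]
```

View pics/c7.png

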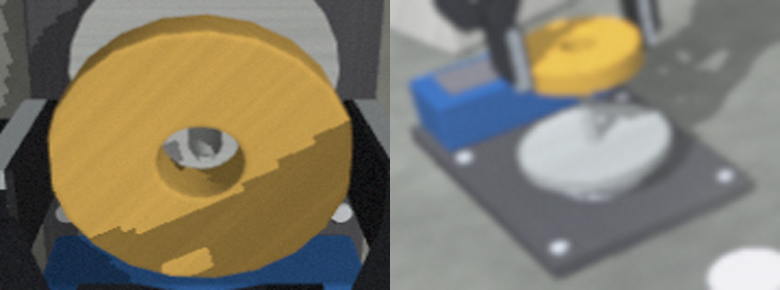

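The post tip is inside the ring's hole, at (205,145) against a hole centre of about (202,152), and no contact force shows. Lower it to the platform.

```bash
python3 -m creep '[[0.02,0,0.15,0,0.6],[0,0,0.2,0,0.6],[0,0,0.2,0,0.6],[0,0,0.2,0,0.6],[0,0,0.1,0,0.6],[0,0,0.06,0,0.6],[0,0,0.03,0,0.6],[0,0,0,0,0.6],[0,0,0,0,0.6]]'
```

```text
time: 12.48
tool_pos: [0.6264, 0.1502, 0.0337]
tcp_rot: [0.376, 3.118, 0.0]
wrist_force: [-0.5, 0.3, -4.5]
width: 0.74
grip_force: 67.2
```

```bash
python3 -m creep '[[0,0,0.03,0,0.6],[0,0,0.02,0,0.6],[0,0,0,0,0.6],[0,0,0,0,0.6]]'
```

```text
time: 12.98
tool_pos: [0.6265, 0.1502, 0.0324]
tcp_rot: [0.376, 3.118, 0.0]
wrist_force: [-3.8, -0.8, 5.2]
width: 0.739
grip_force: 68.2
```

```bash
python3 -m creep '[[0,0,0,0,0.8],[0,0,0,0,0.9],[0,0,0,0,1],[0,0,0,0,1],[0,0,-0.3,0,1],[0,0,-0.7,0,1],[0,0,-0.9,0,1],[0,0,-0.6,0,1],[0,0,0,0,1],[0,0,0,0,1]]'
python3 - <<'E'
from w import *
for c in("side","top","wrist"): print(c,*wr("weight_a",0,c,z0=.036)[1],sep="\n")
print(go(.472,-.207,.15), bot.read_state()["wrist_force"])
E
```

```text
time: 14.22
tool_pos: [0.6256, 0.15, 0.1556]
tcp_rot: [-0.376, -3.119, 0.0]
wrist_force: [0.2, -0.1, 0.2]
width: 1.0
grip_force: 0.0
side
(0.75, array([ 84., 262., 100., 276.]), array([0.5389, 0.3376, 0.0134]))
(0.67, array([131., 191., 162., 212.]), array([0.6266, 0.1503, 0.0331]))
(0.65, array([270., 188., 287., 202.]), array([ 0.4159, -0.0243,  0.0179]))
(0.62, array([286., 162., 310., 173.]), array([ 0.4378, -0.1481,  0.0249]))
top
(0.96, array([319., 175., 347., 200.]), array([ 0.4707, -0.1986,  0.0272]))
(0.66, array([168., 103., 192., 130.]), array([0.6244, 0.151 , 0.0296]))
(0.57, array([270., 188., 286., 204.]), array([ 0.4474, -0.0702,  0.0197]))
(0.15, array([160.,  59., 220., 148.]), array([0.6598, 0.1316, 0.0821]))
wrist
(0.9, array([404.,  74., 441., 107.]), array([0.5793, 0.3004, 0.0125]))
(0.69, array([216., 152., 294., 232.]), array([0.6285, 0.1511, 0.0325]))
[ 1.28 -7.66  0.1 ] [-0.28324041 -0.55152722  0.22736808]
```

Ring a is on the post at about (0.6265, 0.150) on all three cameras. Now ring b.

```bash
python3 -m creep '[[0.1,-0.4,0,0,1],[0.13,-0.8,0,0,1],[0.13,-0.9,0,0,1],[0.13,-0.9,0,0,1],[0.13,-0.9,0,0,1],[0.13,-0.9,0,0,1],[0.13,-0.9,0.1,0,1],[0.13,-0.9,0.3,0,1],[0.13,-0.7,0.4,0,1],[0.1,-0.36,0.5,0,1],[0.04,0,0.2,0,1],[0,0,0,0,1],[0,0,0,0,1]]'
python3 - <<'E'
from w import *
s=bot.read_state();p,r=wr("weight_b",0);print(s["tool_pos"],*r,sep="\n")
print(go(.472,-.2068,-.003),go(*r[0][2][:2],-.003),r[0][1])
E
```

```text
time: 16.15
tool_pos: [0.4739, -0.2065, 0.0818]
tcp_rot: [0.374, 3.118, -0.001]
wrist_force: [-0.5, -0.7, 0.2]
width: 1.001
grip_force: 0.0
[ 0.47386181 -0.20645997  0.08175009]
(0.89, array([396.,  91., 464., 154.]), array([ 0.45  , -0.0725,  0.0203]))
(0.58, array([217., 159., 290., 238.]), array([ 0.4739, -0.2054,  0.0266]))
[ 0.04 -0.02  1.7 ] [1.11 2.49 1.7 ] [396.  91. 464. 154.]
```

```bash
python3 -m creep '[[0.02,0,0.5,0,1],[0,0,0.5,0,1],[0,0,0.4,0,1],[0,0,0.2,0,1],[0,0,0.1,0,1],[0,0,0,0,1],[0,0,0,0,0.8],[0,0,0,0,0.7],[0,0,0,0,0.6],[0,0,0,0,0.5],[0,0,0,0,0.5],[0,0,0,0,0.5],[0,0,0,0,0.5],[0,0,-0.2,0,0.5],[0,0,-0.5,0,0.5],[0,0,-0.8,0,0.5],[0,0,-0.8,0,0.5],[0,0,-0.5,0,0.5],[0,0,0,0,0.5],[0,0,0,0,0.5]]' 60
python3 - <<'E'
from w import *
s=bot.read_state();p,r=wr("weight_b",0,z0=s["tool_pos"][2]+.0035);print(s["tool_pos"],*r,sep="\n")
print(go(.628,.150,.13),[q[2][:2]-s["tool_pos"][:2] for q in r])
E
```

```text
time: 18.75
tool_pos: [0.4709, -0.206, 0.1345]
tcp_rot: [-0.376, -3.117, -0.001]
wrist_force: [0.1, 0.8, -2.6]
width: 0.6
grip_force: 63.6
[ 0.47088505 -0.20599827  0.13449274]
(0.71, array([368.,  99., 424., 148.]), array([ 0.4266, -0.1327,  0.0091]))
(0.61, array([197., 193., 312., 311.]), array([ 0.4717, -0.205 ,  0.0259]))
[-1.37  7.66  0.08] [array([-0.04428505,  0.07329827]), array([0.00081495, 0.00099827])]
```

```bash
python3 -m creep '[[-0.08,0.4,0,0,0.5],[-0.14,0.8,0,0,0.5],[-0.16,0.9,0,0,0.5],[-0.16,0.9,0,0,0.5],[-0.16,0.9,0,0,0.5],[-0.16,0.9,0,0,0.5],[-0.16,0.9,0,0,0.5],[-0.14,0.9,0,0,0.5],[-0.1,0.66,0,0,0.5],[-0.1,0.4,0,0,0.5],[0,0,0,0,0.5],[0,0,0,0,0.5]]'
python3 - <<'E'
from w import *
print(bot.read_state()["tool_pos"],go(.627,.150,.085))
E
```

```text
time: 20.35
tool_pos: [0.6282, 0.1483, 0.1349]
tcp_rot: [-0.376, -3.117, 0.002]
wrist_force: [-0.1, -0.3, -2.2]
width: 0.598
grip_force: 63.6
[0.62823205 0.14833916 0.13487793] [0.03 0.03 1.  ]
```

```bash
python3 -m creep '[[0.03,0.03,0.2,0,0.5],[0,0,0.2,0,0.5],[0,0,0.2,0,0.5],[0,0,0.2,0,0.5],[0,0,0.15,0,0.5],[0,0,0.05,0,0.5],[0,0,0,0,0.5],[0,0,0,0,0.5]]'
python3 - <<'E'
from w import *
s=bot.read_state();print(s["tool_pos"],s["wrist_force"],s["torque"],go(.627,.150,.0475))
ims=[]
for c,b in(("wrist",(180,330,160,340)),("side",(165,245,90,195))):
    p=bot.read_camera(c);v0,v1,u0,u1=b
    ims.append(cv2.resize(p["pixels"][v0:v1,u0:u1,::-1],(390,290),interpolation=2))
cv2.imwrite("pics/c8.png",np.hstack(ims))
E
```

```text
time: 21.35
tool_pos: [0.6283, 0.1513, 0.0863]
tcp_rot: [0.376, 3.118, 0.0]
wrist_force: [-0.7, -0.4, -3.3]
width: 0.598
grip_force: 63.6
[0.62830388 0.15134842 0.0862962 ] [-0.7063228  -0.41460335 -3.27194316] [ 0.00576624 -0.00606059  0.00932622] [ 0.02 -0.03  0.78]
```

View pics/c8.png

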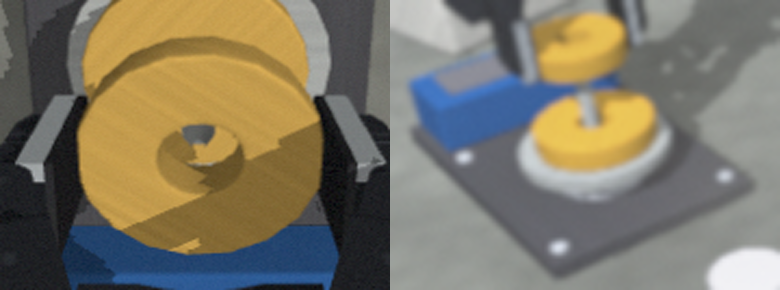

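The post tip appears through b's hole at (197,132), about 2 mm towards tool +x. Ring a lies flat in the side part. Small shift, then lower.

```bash
python3 -m creep '[[0.035,-0.025,0,0,0.5],[0,0,0.15,0,0.5],[0,0,0.2,0,0.5],[0,0,0.2,0,0.5],[0,0,0.1,0,0.5],[0,0,0.06,0,0.5],[0,0,0.03,0,0.5],[0,0,0,0,0.5],[0,0,0,0,0.5]]'
```

```text
time: 22.58
tool_pos: [0.6262, 0.1505, 0.0492]
tcp_rot: [0.376, 3.118, 0.0]
wrist_force: [-0.4, -0.4, -2.9]
width: 0.6
grip_force: 63.6
```

```bash
python3 -m creep '[[0,0,0.03,0,0.5],[0,0,0.02,0,0.5],[0,0,0,0,0.5],[0,0,0,0,0.5]]'
```

```text
time: 23.08
tool_pos: [0.6263, 0.1505, 0.0479]
tcp_rot: [0.376, 3.118, 0.0]
wrist_force: [-3.6, -0.8, 7.4]
width: 0.6
grip_force: 68.2
```

Touching; release, lift and check.

```bash
python3 -m creep '[[0,0,0,0,0.7],[0,0,0,0,0.85],[0,0,0,0,1],[0,0,0,0,1],[0,0,-0.3,0,1],[0,0,-0.7,0,1],[0,0,-0.8,0,1],[0,0,-0.3,0,1],[0,0,0,0,1],[0,0,0,0,1]]'
python3 - <<'E'
from w import *
for c in("side","wrist"): print(c,*wr("weight_b",0,c,z0=.051)[1],sep="\n")
print(go(.4485,-.0733,.15))
E
```

```text
time: 24.32
tool_pos: [0.6247, 0.1502, 0.1495]
tcp_rot: [-0.375, -3.116, 0.001]
wrist_force: [-0.2, 0.1, -0.5]
width: 0.997
grip_force: 0.0
side
(0.84, array([130., 192., 161., 214.]), array([0.5992, 0.1688, 0.0275]))
(0.72, array([268., 186., 287., 201.]), array([ 0.4035, -0.0021,  0.0179]))
(0.66, array([ 83., 262., 101., 281.]), array([0.5217, 0.3456, 0.0124]))
wrist
(0.95, array([217., 153., 294., 222.]), array([0.6209, 0.1526, 0.0287]))
(0.69, array([408.,  73., 447., 106.]), array([0.5784, 0.2925, 0.0114]))
(0.66, array([221., 163., 290., 232.]), array([0.628 , 0.1514, 0.0266]))
[ 2.36 -5.18  0.  ]
```

```bash
python3 -m creep '[[0.2,-0.4,0,0,1],[0.36,-0.8,0,0,1],[0.4,-0.88,0,0,1],[0.4,-0.88,0,0,1],[0.4,-0.88,0,0,1],[0.35,-0.8,0,0,1],[0.25,-0.54,0.3,0,1],[0,0,0.5,0,1],[0,0,0.5,0,1],[0,0,0,0,1],[0,0,0,0,1]]'
python3 - <<'E'
from w import *
s=bot.read_state();p,r=wr("weight_c",0);print(s["tool_pos"],*r,sep="\n")
print(go(.4487,-.0732,-.001))
E
```

```text
time: 25.9
tool_pos: [0.4501, -0.0732, 0.0867]
tcp_rot: [0.376, 3.119, -0.0]
wrist_force: [-0.4, 0.3, 0.3]
width: 0.999
grip_force: 0.0
[ 0.4500951  -0.07317844  0.0866881 ]
(0.83, array([225., 166., 279., 226.]), array([ 0.4503, -0.0718,  0.0202]))
[ 0.05 -0.01  1.77]
```

```bash
python3 -m creep '[[0.02,0,0.5,0,1],[0,0,0.5,0,0.9],[0,0,0.4,0,0.8],[0,0,0.2,0,0.75],[0,0,0.15,0,0.75],[0,0,0,0,0.75],[0,0,0,0,0.6],[0,0,0,0,0.5],[0,0,0,0,0.4],[0,0,0,0,0.35],[0,0,0,0,0.35],[0,0,0,0,0.35],[0,0,0,0,0.35],[0,0,-0.2,0,0.35],[0,0,-0.5,0,0.35],[0,0,-0.8,0,0.35],[0,0,-0.8,0,0.35],[0,0,-0.5,0,0.35],[0,0,0,0,0.35],[0,0,0,0,0.35]]' 50
python3 - <<'E'
from w import *
s=bot.read_state();p,r=wr("weight_c",0,z0=s["tool_pos"][2]+.001);print(s["tool_pos"],*r,sep="\n")
print(go(.627,.150,.15),[q[2][:2]-s["tool_pos"][:2] for q in r])
E
```

```text
time: 28.5
tool_pos: [0.4478, -0.0728, 0.1378]
tcp_rot: [-0.376, -3.118, -0.0]
wrist_force: [0.0, -0.4, -1.5]
width: 0.47
grip_force: 50.7
[ 0.44784771 -0.07275468  0.13779034]
(0.98, array([210., 208., 295., 298.]), array([ 0.4475, -0.0717,  0.0201]))
(0.88, array([492., 286., 512., 349.]), array([0.5178, 0.0472, 0.0065]))
[-2.43  5.18 -0.27] [array([-0.00034771,  0.00105468]), array([0.06995229, 0.11995468])]
```

```bash
python3 -m creep '[[-0.2,0.4,0,0,0.35],[-0.36,0.8,0,0,0.35],[-0.4,0.88,0,0,0.35],[-0.42,0.88,0,0,0.35],[-0.42,0.88,0,0,0.35],[-0.38,0.8,0,0,0.35],[-0.25,0.54,0,0,0.35],[0,0,0,0,0.35],[0,0,0,0,0.35]]'
python3 - <<'E'
from w import *
print(bot.read_state()["tool_pos"],go(.6275,.150,.089))
E
```

```text
time: 29.72
tool_pos: [0.6269, 0.1493, 0.1368]
tcp_rot: [-0.375, -3.116, 0.002]
wrist_force: [-0.7, -0.8, -2.0]
width: 0.472
grip_force: 50.9
[0.62694273 0.14933468 0.13682119] [-0.01  0.02  0.96]
```

```bash
python3 -m creep '[[0,0.01,0.2,0,0.35],[0,0,0.2,0,0.35],[0,0,0.2,0,0.35],[0,0,0.2,0,0.35],[0,0,0.1,0,0.35],[0,0,0.04,0,0.35],[0,0,0,0,0.35],[0,0,0,0,0.35]]'
python3 - <<'E'
from w import *
s=bot.read_state();print(s["tool_pos"],s["wrist_force"],s["torque"],go(.6275,.150,.065))
ims=[]
for c,b in(("wrist",(180,330,160,340)),("side",(165,245,90,195))):
    p=bot.read_camera(c);v0,v1,u0,u1=b
    ims.append(cv2.resize(p["pixels"][v0:v1,u0:u1,::-1],(390,290),interpolation=2))
cv2.imwrite("pics/c9.png",np.hstack(ims))
E
```

```text
time: 30.72
tool_pos: [0.6288, 0.1504, 0.0923]
tcp_rot: [0.376, 3.118, 0.0]
wrist_force: [0.3, 0.6, -2.3]
width: 0.472
grip_force: 50.9
[0.62883929 0.15038503 0.09229679] [ 0.25128781  0.64340314 -2.29798399] [-0.02100746  0.02354252 -0.03896466] [ 0.02 -0.01  0.55]
```

View pics/c9.png

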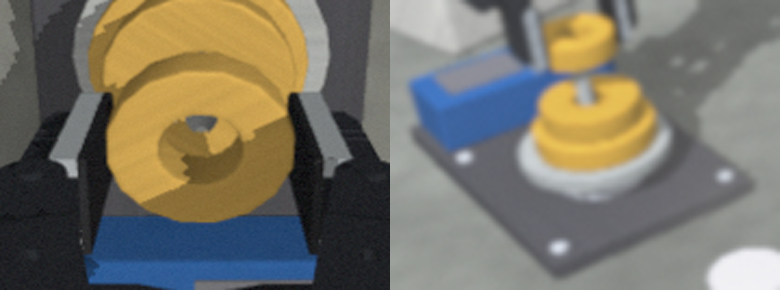

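Tip at (202,122) through c's hole, about 2 mm towards tool +x. Rings a and b are flat. Shift and lower.

```bash
python3 -m creep '[[0.035,0,0,0,0.35],[0,0,0.1,0,0.35],[0,0,0.15,0,0.35],[0,0,0.15,0,0.35],[0,0,0.07,0,0.35],[0,0,0.03,0,0.35],[0,0,0,0,0.35],[0,0,0,0,0.35]]'
```

```text
time: 31.82
tool_pos: [0.627, 0.1508, 0.0671]
tcp_rot: [0.376, 3.118, 0.0]
wrist_force: [0.1, -1.2, -1.3]
width: 0.471
grip_force: 50.9
```

```bash
python3 -m creep '[[0,0,0.03,0,0.35],[0,0,0.015,0,0.35],[0,0,0,0,0.35],[0,0,0,0,0.35]]'
```

```text
time: 32.33
tool_pos: [0.6272, 0.1508, 0.066]
tcp_rot: [0.376, 3.118, 0.001]
wrist_force: [-2.6, 0.4, 5.6]
width: 0.469
grip_force: 51.5
```

```bash
python3 -m creep '[[0,0,0,0,0.6],[0,0,0,0,0.8],[0,0,0,0,0.9],[0,0,-0.3,0,1],[0,0,-0.7,0,1],[0,0,-0.8,0,1],[0,0,0,0,1],[0,0,0,0,1]]'
python3 - <<'E'
from w import *
for c in("side","wrist"): print(c,*wr("weight_c",0,c,z0=.066)[1],sep="\n")
print(bot.read_state()["tool_pos"],go(.5815,.3192,.15))
E
```

```text
time: 33.33
tool_pos: [0.6268, 0.1507, 0.1552]
tcp_rot: [0.376, 3.118, 0.0]
wrist_force: [0.5, -0.7, -1.0]
width: 1.0
grip_force: 0.0
side
(0.84, array([127., 195., 163., 216.]), array([0.5778, 0.1849, 0.0253]))
(0.82, array([ 81., 262., 100., 279.]), array([0.5031, 0.3535, 0.0123]))
(0.79, array([129., 182., 154., 196.]), array([0.6257, 0.1511, 0.0202]))
(0.58, array([129., 188., 158., 205.]), array([0.6011, 0.1669, 0.0246]))
wrist
(0.97, array([226., 172., 282., 229.]), array([0.628 , 0.1522, 0.0206]))
(0.82, array([220., 158., 288., 224.]), array([0.622 , 0.1529, 0.0241]))
(0.78, array([216., 151., 290., 217.]), array([0.6158, 0.1536, 0.0258]))
(0.69, array([406.,  73., 445., 106.]), array([0.5772, 0.285 , 0.0106]))
[0.62565313 0.15048242 0.15294291] [1.66 3.07 0.06]
```

Three are stacked. Now ring d.

```bash
python3 -m creep '[[0.3,0.5,0,0,1],[0.45,0.85,0,0,1],[0.45,0.85,0,0,1],[0.3,0.6,0,0,1],[0.16,0.27,0.3,0,1],[0,0,0.5,0,1],[0,0,0.5,0,1],[0,0,0,0,1],[0,0,0,0,1]]'
python3 - <<'E'
from w import *
s=bot.read_state();p,r=wr("weight_d",0);print(s["tool_pos"],*r,sep="\n")
print(go(.5815,.3192,.001))
E
```

```text
time: 34.65
tool_pos: [0.5827, 0.319, 0.0893]
tcp_rot: [-0.377, -3.119, 0.001]
wrist_force: [1.1, 0.0, 1.0]
width: 1.0
grip_force: 0.0
[0.58270894 0.31896364 0.08929148]
(0.95, array([236., 176., 273., 214.]), array([0.5825, 0.3208, 0.0146]))
(0.89, array([  0., 276.,  77., 308.]), array([0.6219, 0.1224, 0.0169]))
[ 0.04 -0.02  1.79]
```

```bash
python3 -m creep '[[0.02,0,0.5,0,0.9],[0,0,0.5,0,0.75],[0,0,0.4,0,0.6],[0,0,0.2,0,0.6],[0,0,0.13,0,0.6],[0,0,0,0,0.6],[0,0,0,0,0.5],[0,0,0,0,0.4],[0,0,0,0,0.3],[0,0,0,0,0.2],[0,0,0,0,0.2],[0,0,0,0,0.2],[0,0,0,0,0.2],[0,0,-0.2,0,0.2],[0,0,-0.5,0,0.2],[0,0,-0.8,0,0.2],[0,0,-0.8,0,0.2],[0,0,-0.6,0,0.2],[0,0,0,0,0.2],[0,0,0,0,0.2]]' 40
python3 - <<'E'
from w import *
s=bot.read_state();p,r=wr("weight_d",0,z0=s["tool_pos"][2]-.001);print(s["tool_pos"],*r,sep="\n")
print(go(.627,.150,.15),[q[2][:2]-s["tool_pos"][:2] for q in r])
E
```

```text
time: 37.25
tool_pos: [0.5808, 0.3193, 0.1469]
tcp_rot: [-0.376, -3.118, 0.002]
wrist_force: [-0.8, -0.1, -1.2]
width: 0.33
grip_force: 39.5
[0.58078682 0.31934998 0.14687405]
(0.91, array([ 51., 245., 128., 283.]), array([0.5685, 0.2398, 0.0096]))
(0.87, array([ 38., 272.,  96., 318.]), array([0.5819, 0.2205, 0.0092]))
(0.6, array([225., 216., 282., 280.]), array([0.5792, 0.3208, 0.0139]))
(0.58, array([ 43., 255., 109., 298.]), array([0.5747, 0.2303, 0.0098]))
[-1.71 -3.06 -0.08] [array([-0.01228682, -0.07954998]), array([ 0.00111318, -0.09884998]), array([-0.00158682,  0.00145002]), array([-0.00608682, -0.08904998])]
```

```bash
python3 -m creep '[[-0.3,-0.5,0,0,0.2],[-0.47,-0.85,0,0,0.2],[-0.47,-0.85,0,0,0.2],[-0.32,-0.58,0,0,0.2],[-0.15,-0.27,0,0,0.2],[0,0,0,0,0.2],[0,0,0.3,0,0.2],[0,0,0.3,0,0.2],[0,0,0.25,0,0.2],[0,0,0.1,0,0.2],[0,0,0,0,0.2],[0,0,0,0,0.2]]'
python3 - <<'E'
from w import *
s=bot.read_state();print(s["tool_pos"],s["wrist_force"],go(.6283,.1503,.081))
ims=[]
for c,b in(("wrist",(180,330,160,340)),("side",(165,245,90,195))):
    p=bot.read_camera(c);v0,v1,u0,u1=b
    ims.append(cv2.resize(p["pixels"][v0:v1,u0:u1,::-1],(390,290),interpolation=2))
cv2.imwrite("pics/c10.png",np.hstack(ims))
E
```

```text
time: 38.85
tool_pos: [0.629, 0.1514, 0.1012]
tcp_rot: [0.376, 3.118, 0.001]
wrist_force: [0.3, -0.2, -1.2]
width: 0.328
grip_force: 39.5
[0.62895297 0.15143001 0.10115039] [ 0.26259129 -0.17201922 -1.18393097] [ 0.01 -0.03  0.4 ]
```

View pics/c10.png

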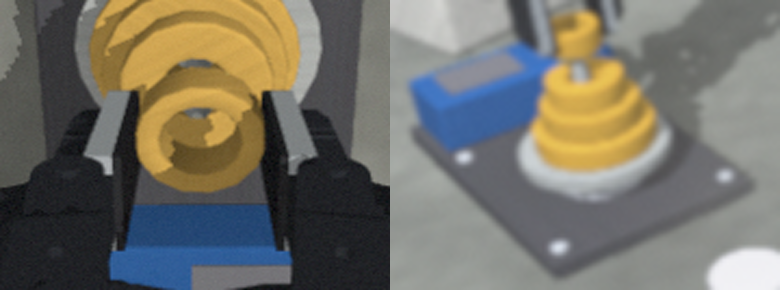

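Ring d is above the tip, which shows at the upper rim of its hole at (200,112), and the three below are stacked flat. Same small correction, then lower.

```bash
python3 -m creep '[[0.03,-0.02,0,0,0.2],[0,0,0.1,0,0.2],[0,0,0.1,0,0.2],[0,0,0.05,0,0.2],[0,0,0,0,0.2],[0,0,0,0,0.2]]'
```

```text
time: 39.7
tool_pos: [0.6268, 0.1507, 0.0881]
tcp_rot: [0.376, 3.119, 0.0]
wrist_force: [0.6, 0.3, -0.9]
width: 0.332
grip_force: 39.5
```

```bash
python3 -m creep '[[-0.02,0,0.05,0,0.2],[0,0,0.05,0,0.2],[0,0,0.02,0,0.2],[0,0,0,0,0.2],[0,0,0,0,0.2]]'
```

```text
time: 40.33
tool_pos: [0.6283, 0.1505, 0.085]
tcp_rot: [0.376, 3.118, 0.0]
wrist_force: [-5.6, -2.3, 11.4]
width: 0.331
grip_force: 40.7
```

```bash
python3 - <<'E'
from w import *
ims=[]
for c,b in(("wrist",(180,330,160,340)),("side",(165,245,90,195))):
    p,r=wr("weight_d",0,c,z0=.081);print(c,*r,sep="\n");v0,v1,u0,u1=b
    print(proj(p,[[.6275,.1505,z] for z in(.081,.096)]).round(1).tolist())
    ims.append(cv2.resize(p["pixels"][v0:v1,u0:u1,::-1],(390,290),interpolation=2))
cv2.imwrite("pics/c11.png",np.hstack(ims))
E
```

```text
wrist
(0.94, array([226., 216., 285., 276.]), array([0.6282, 0.1518, 0.0144]))
(0.81, array([208., 173., 298., 232.]), array([0.6078, 0.1561, 0.016 ]))
(0.77, array([201., 164., 306., 236.]), array([0.6057, 0.1565, 0.0201]))
(0.72, array([216., 193., 288., 257.]), array([0.6155, 0.1549, 0.0144]))
[[249.6, 238.5], [249.4, 252.1]]
side
(0.77, array([130., 183., 154., 196.]), array([0.5974, 0.17  , 0.0161]))
(0.66, array([129., 190., 159., 204.]), array([0.5762, 0.1854, 0.0209]))
(0.55, array([129., 196., 161., 214.]), array([0.5549, 0.2008, 0.0213]))
(0.54, array([136., 176., 149., 188.]), array([0.6256, 0.1501, 0.0127]))
[[141.1, 184.7], [139.8, 178.1]]
```

View pics/c11.png

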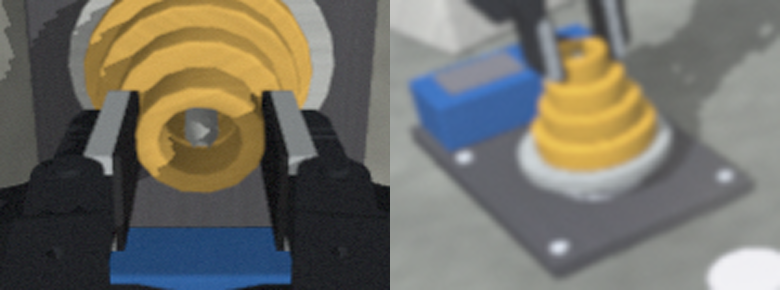

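Ring d rests on ring c with the post tip at (203,130) inside its hole. Release and retreat.

```bash
python3 -m creep '[[0,0,-0.02,0,0.2],[0,0,0,0,0.4],[0,0,0,0,0.6],[0,0,0,0,0.8],[0,0,0,0,0.9],[0,0,-0.3,0,0.9],[0,0,-0.7,0,1],[0,0,-0.9,0,1],[0,0,-0.9,0,1],[0,0,0,0,1],[0,0,0,0,1]]'
python3 - <<'E'
from w import *
for c in("side","wrist"):
    p=bot.read_camera(c)
    for r in bot.regions_of("weight_d",p)[:5]:
        print(c,round(r["score"],2),[np.round(ringfit(p,r["mask"],z),4).tolist() for z in(.036,.051,.066,.081)])
print(bot.read_state()["wrist_force"],bot.read_state()["tool_pos"])
for t in("steel_weight","sample_jar"):
    p=bot.read_camera("side");print(t,bot.look_for(t,p)[0])
E
```

```text
time: 41.9
tool_pos: [0.6278, 0.1505, 0.2239]
tcp_rot: [0.376, 3.118, 0.001]
wrist_force: [-0.2, 0.1, -1.2]
width: 0.997
grip_force: 0.0
side 0.75 [[0.618, 0.155, 0.0281], [0.5976, 0.1695, 0.0268], [0.5771, 0.184, 0.0256], [0.5566, 0.1985, 0.0244]]
side 0.73 [[0.6378, 0.1415, 0.0196], [0.6167, 0.1565, 0.0187], [0.5955, 0.1715, 0.0178], [0.5743, 0.1865, 0.0169]]
side 0.6 [[0.6669, 0.1225, 0.0207], [0.6447, 0.1382, 0.0197], [0.6225, 0.1538, 0.0188], [0.6003, 0.1695, 0.0178]]
side 0.45 [[0.6987, 0.1022, 0.0148], [0.6754, 0.1186, 0.0141], [0.652, 0.135, 0.0133], [0.6287, 0.1514, 0.0126]]
wrist 0.83 [[0.6405, 0.1495, 0.0175], [0.6368, 0.1504, 0.0166], [0.633, 0.1512, 0.0158], [0.6292, 0.1521, 0.0149]]
wrist 0.74 [[0.6333, 0.1505, 0.0218], [0.6299, 0.1513, 0.0207], [0.6264, 0.1521, 0.0196], [0.623, 0.1529, 0.0185]]
wrist 0.73 [[0.6274, 0.1515, 0.032], [0.6242, 0.1523, 0.0305], [0.6211, 0.153, 0.0289], [0.6179, 0.1538, 0.0274]]
wrist 0.64 [[0.6311, 0.1511, 0.0281], [0.6278, 0.1519, 0.0267], [0.6244, 0.1527, 0.0254], [0.6211, 0.1534, 0.024]]
[0.47614869 0.56440505 1.19385467] [0.62664304 0.15028079 0.22118905]
steel_weight {'bbox': [230.1, 204.5, 242.6, 231.3], 'score': 0.7}
sample_jar {'bbox': [175.1, 235.7, 199.7, 269.3], 'score': 0.55}
```

All four fits agree with a seated, centred stack, and the bystanders have not moved.

```bash
python3 -c "
from workcell import bot
print(bot.finish_job())"
```

```text
the job is handed in; nothing more can be done
None
```

All four brass rings are stacked on the dark stand's post, widest at the bottom to narrowest on top, each lowered into contact before release; the job was handed in at about 42 s, the steel weight and jar had not visibly moved, and the hand-in returned no verdict.

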